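Load the reagent carrier and seat its cover plate

TASK

Load the analyser's carrier: stand the wide cassette on its floor and push it right into the corner between the side rail and the end block with the off-centre pin, and let go; only then bring the narrow cassette and pack it along the rail tight against the wide one. Then take the cover plate by its grip bar and lower it gently over the two locating pins until it rests flush on both end blocks, and let go. Leave the flask, jar and calculator where they are.

Things in the scene. Friction and masses are not known exactly. Their poses are not given: they have to be found in the camera images.
- carrier: Aluminium carrier, fixed; place and yaw vary, left or right. Origin: centre of its underside, on the bench; x along its 200 mm length, y across its 100 mm width. Floor 10 mm above the bench. Two end blocks, 25 mm long, 100 mm wide, flat tops 70 mm above the bench; between their inner faces a bay 150 mm long (x = -75 to 75). Low rail along the +y side (see corner); the -y side is open.
- corner (a point): Where the carrier's floor (10 mm above the bench), the rail's inner face (carrier y = +32) and the inner face of the +x end block (carrier x = +75) meet. The rail is 8 mm thick, 150 mm long, 12 mm high above the floor (top 22 mm above the bench). The point's axes are the carrier's.
- pin_mid (a point): Foot of the steel locating pin in the middle of the -x end block's top (carrier x = -86, y = 0), 70 mm above the bench. Upright pin 10 mm in diameter and 18 mm high, the top 7 mm tapering to 4 mm diameter.
- pin_off (a point): Foot of the same kind of pin, off-centre on the +x end block's top (carrier x = +86, y = +25), 70 mm above the bench.
- plate: Aluminium cover plate 200 x 100 x 8 mm, 0.45 kg, flat on the bench, right way up. Origin: centre of its underside; x along its length. Centred on top a black grip bar 60 mm long (x), 14 mm thick (y), 8 to 40 mm above the underside. Two 11.5 mm through holes that fit only one way round. Seated, its axes are the carrier's, its origin 70 mm above the carrier's. Starting yaw within 50 degrees of that.
- hole_mid (a point): Centre, at the underside of the plate, of the hole midway across one end (plate x = -86, y = 0); belongs on pin_mid.
- hole_off (a point): Centre, at the underside of the plate, of the off-centre hole at the other end (plate x = +86, y = +25); belongs on pin_off.
- wide_cassette: White plastic box, 64 mm long (x), 50 mm wide (y), 55 mm high, about 0.15 kg, two dark caps flush on top; upright on the bench. Origin: centre of its underside. Alike both ways round. In its place its centre is at carrier x = +43, y = +7 mm, its length along the carrier's.
- narrow_cassette: White plastic box, 34 mm long (x), 50 mm wide (y), 55 mm high, about 0.15 kg, one dark cap on top; upright on the bench. Origin: centre of its underside. Alike both ways round. In its place its centre is at carrier x = -6, y = +7 mm, its x axis along the carrier's (50 mm side across).
- flask: Bystander: clear flask with a stopper, 130 mm high, 62 mm across near its foot, 22 mm across from 60 mm up. Origin: centre of its underside.
- jar: Bystander: white jar with a lid, 72 mm in diameter, 100 mm high. Origin: centre of its underside.
- calculator: Bystander: black pocket calculator lying flat, 120 mm (x) x 75 mm (y) x 15 mm. Origin: centre of its underside.

How it is judged (in metres and radians):
On the way, in this order (a step that is already met when the one before it is completed fails the run):
1. the wide cassette stands home in the corner, let go, before the narrow one is brought to the carrier (x of wide_cassette in the frame of carrier between 0.04 and 0.046 m and y of wide_cassette in the frame of carrier between 0.004 and 0.01 m and z of wide_cassette in the frame of carrier between 0.007 and 0.0125 m and angle between the x axis of wide_cassette and the x axis of carrier, either way round below 0.07 rad and angle between wide_cassette's own z axis and vertical below 0.05 rad and horizontal distance between narrow_cassette and carrier above 0.1 m and contact force between wide_cassette and the fingers below 0.1 N and linear speed of wide_cassette below 0.02 m/s), for 0.2 s.
2. the narrow cassette stands along the rail against the wide one, which is still in the corner, let go (x of wide_cassette in the frame of carrier between 0.04 and 0.046 m and y of wide_cassette in the frame of carrier between 0.004 and 0.01 m and z of wide_cassette in the frame of carrier between 0.007 and 0.0125 m and angle between the x axis of each of wide_cassette, narrow_cassette and the x axis of carrier, either way round below 0.07 rad and angle between each of wide_cassette, narrow_cassette's own z axis and vertical below 0.05 rad and x of narrow_cassette in the frame of carrier between -0.011 and -0.003 m and y of narrow_cassette in the frame of carrier between 0.004 and 0.01 m and z of narrow_cassette in the frame of carrier between 0.007 and 0.0125 m and contact force between narrow_cassette and the fingers below 0.1 N and linear speed of narrow_cassette below 0.02 m/s), for 0.2 s.
3. the cover plate rests flush on both end blocks over the pins (horizontal distance between hole_mid and pin_mid below 0.003 m and horizontal distance between hole_off and pin_off below 0.003 m and z of plate in the frame of carrier between 0.068 and 0.0715 m and angle between plate's own z axis and vertical below 0.02 rad), for 0.2 s.
At the end, for the whole second after the job is handed in: Wide cassette upright on the floor within 3 mm of both corner faces; narrow one within 3 mm of the rail and 5 mm of its place; both square within 0.07 rad. Plate level (0.02 rad), holes within 3 mm of their pins, underside within 2 mm of the block tops. All released, at rest (all of step 3 and x of wide_cassette in the frame of carrier between 0.04 and 0.046 m and y of wide_cassette in the frame of carrier between 0.004 and 0.01 m and z of wide_cassette in the frame of carrier between 0.007 and 0.0125 m and angle between the x axis of each of wide_cassette, narrow_cassette and the x axis of carrier, either way round below 0.07 rad and angle between each of wide_cassette, narrow_cassette's own z axis and vertical below 0.05 rad and x of narrow_cassette in the frame of carrier between -0.011 and -0.003 m and y of narrow_cassette in the frame of carrier between 0.004 and 0.01 m and z of narrow_cassette in the frame of carrier between 0.007 and 0.0125 m and linear speed of each of plate, wide_cassette, narrow_cassette below 0.02 m/s and contact force between plate and the fingers below 0.1 N); the robot touches nothing.
It fails at once if the plate is dropped onto the carrier (moving faster than 0.4 m/s within 30 mm of its seat) (z of plate in the frame of carrier below 0.1 m and horizontal distance between plate and carrier below 0.03 m and linear speed of plate above 0.4 m/s).
It fails at once if the flask is moved more than 25 mm or tipped over (distance of flask from where it was at the start of the episode above 0.025 m or angle between flask's own z axis and vertical above 0.5 rad).
It fails at once if the jar is moved more than 25 mm or tipped over (distance of jar from where it was at the start of the episode above 0.025 m or angle between jar's own z axis and vertical above 0.5 rad).
It fails at once if the calculator is moved more than 25 mm or tipped over (distance of calculator from where it was at the start of the episode above 0.025 m or angle between calculator's own z axis and vertical above 0.5 rad).
It also fails if it takes over 72 s, if anything falls off the work surface, if the arm or the gripper's body presses on something with over 40 N, if the wrist force passes 120 N, or if a joint passes its speed limit or range.

ROBOT

A 7-joint arm with a two-finger parallel gripper is mounted at the origin on the work surface. World frame = base frame: x ahead of the robot, y to its left, z up, the work surface at z = 0. Lengths are in mm, angles in rad, forces in N, time in s.
With the tool pointing down it reaches from about 350 to 900 mm from the base axis. Payload 8.1 kg.
Tool frame: the origin (TCP) lies at the very end of the fingers, on their centre line; the grasp point (between the pads) lies 19 mm behind it (manip.hold_point_z is the distance from the TCP to the grasp point, in mm); z points along the fingers, y is the line along which they close (so a half turn about z gives the same grasp; the last joint's range is limited). The gripper opens to 92 mm and grips with 3 to 60 N. Pads are 19 mm wide; open, the fingers measure 130 mm over their backs; the gripper's body (75 mm by 190 mm) begins 47 mm behind the grasp point.
Start: joints at [-1.294, 0.434, 0.025, 1.573, -0.012, 1.134, -0.075], TCP at [231.737, 580.465, 226.742] pointing down, gripper open.
Joint ranges: [-2.62, 2.62], [-0.44, 2.09], [-1.27, 1.32], [0.08, 2.57], [-1.32, 4.46], [0.12, 2], [-2.74, 2.74]. Speed limits (rad/s): [2.22, 2.22, 3.01, 3.01, 3.14, 3.14, 3.14].

INTERFACE

Orientations are given as a unit quaternion [w, x, y, z].
In Python, from station import sensors, eyes, order, nets, manip gives the robot as it stands. The module is installed in compiled form; this text tells all that it offers.
- The arm moves only by the shell command python3 -m creep 'ROWS' [OPENING] [FORCE]. ROWS is JSON, a list that holds one entry, the list of rows, each a list of 6 numbers: the shift along the world's x, y, z in cm, then the turn, a rotation vector about the world's x, y, z in degrees. A call has 1 to 8 rows; each row shifts and turns the commanded pose from where the row before left it; what a row does not reach is not made up. A row lasts 1/10 s, in which the tool goes at most 50 mm and 8.59 degrees, less where a joint would pass 70% of its speed; a pose out of reach is approached as far as the arm can. A call with a gripper value outside its range is refused whole. OPENING is the closure, from 0 (fully open) to 1 (shut), set as the call begins (- or left out, the last holds). The fingers move at their own pace and stop on an object; FORCE is the grip in N (left out, the last holds). Time passes only in rows, so rows that do not move let the fingers close. It gives the time, the measured TCP pose, the force and the opening at its end, in the units of the state.
- sensors.read_state(): the state, without advancing time (a new reading comes with each control period).
- eyes.snapshot(name): name is "scene" or "top" or "wrist"; returns a dict with "color" (400x640x3 uint8, red, green, blue), "fx", "fy", "cx", "cy" (pixels), "rvec" (rotation vector, rad) and "tvec" (3), from world to camera coordinates, as OpenCV has them. Camera axes: x right, y down, z forward; pixel columns grow to the right and rows downward; lengths in mm; the calibration is good to about 2 mm. A picture is of the moment at which its call begins. There is no depth.
- order.finish_job(): hands the job in, once; it reports no verdict.
Trained networks look in the newest picture that a camera, given by its name, has taken for a name from the list of things; names that differ only in an ending like _2 or _b are one class to them, and where a whole thing is asked for, a point or a joint stands for the part that bears it (a point fixed in the world has none). Each returns a list of dicts, best first, with "score" (0 to 1); they miss things now and then, are a little off and sometimes report something else, mostly with a low value. They report only what shows in the picture. A call takes as long as a camera call.
- nets.trace(target, camera): "mask" (400x640 bool, what is visible of it) and "box" ([left, top, right, bottom] in pixels, round what is visible of it).
- nets.place_of(target, camera): "at" ([column, row] in pixels: a listed point, or the origin of a listed thing).
The state is a dict: "time_s": time; "joint_pos": joint angles; "qd": joint speeds; "effort": joint torques, N m; "eef_pos": TCP position; "tool_rot": TCP orientation; "contact_force": force on the tool from outside, world axes, zero at the start; "ft_torque": the same for the moment, N m; "grip_width": finger opening in mm.
Only numpy, scipy, OpenCV 4.12 (cv2) and the standard library are available. Lean on these libraries where they do the work, as an engineer would, in place of code of your own. Each camera call takes 0.05 s, during which the arm holds its last target. There are 200 camera calls.

## Working session

There is one attempt and no reset: what is moved stays moved. The work goes in short steps, Python scripts to look and compute and a shell command to move; the robot and the scene stay as the last step left them, time stands still between calls to the robot, and variables do not carry over. Pictures are saved under pics/ and viewed, on a budget of 15 in all, crops included, one or two more only if the job needs it, and the job is handed in when it is done.

```bash
mkdir -p pics; cat > h.py <<'E'
import numpy as np, cv2
from station import sensors, eyes, order, nets, manip
def cam(n):
    s=eyes.snapshot(n); R=cv2.Rodrigues(np.array(s["rvec"],float))[0]; K=np.array([[s["fx"],0,s["cx"]],[0,s["fy"],s["cy"]],[0,0,1]],float)
    return dict(img=s["color"],R=R,t=np.array(s["tvec"],float).ravel(),K=K)
def save(c,f): cv2.imwrite("pics/"+f,c["img"][:,:,::-1])
def ray(c,uv,z):
    d=c["R"].T@np.linalg.solve(c["K"],np.array([uv[0],uv[1],1.])); o=-c["R"].T@c["t"]
    return (o+d*(z-o[2])/d[2])
def proj(c,P):
    q=c["K"]@(c["R"]@np.array(P,float)+c["t"]); return q[:2]/q[2]
E
python3 - <<'E'
from h import *
np.set_printoptions(precision=1,suppress=True)
for n in("top","scene"):
    c=cam(n);save(c,n+"0.png");print(n,-c["R"].T@c["t"])
    for t,z in [("carrier",0),("corner",10),("pin_mid",70),("pin_off",70),("plate",0),("hole_mid",0),("hole_off",0),("wide_cassette",0),("narrow_cassette",0),("flask",0),("jar",0),("calculator",0)]:
        for d in nets.place_of(t,n)[:2]: print(t,round(d["score"],2),np.array(d["at"]),ray(c,d["at"],z))
s=sensors.read_state();print(s["time_s"],s["eef_pos"],s["tool_rot"],s["grip_width"],manip.hold_point_z)
E
```

```text
top [ 333.4    4.9 1465.1]
carrier 0.67 [228.2 200.8] [576.1 235.5   0. ]
corner 0.86 [213.8 173.4] [655.  280.7  10. ]
pin_mid 0.76 [226.3 226.4] [492.4 225.8  70. ]
pin_off 0.56 [213.  166.9] [660.4 272.8  70. ]
plate 0.85 [380.8 201.8] [ 586.8 -214.3    0. ]
plate 0.5 [229.4 203. ] [569.7 231.7   0. ]
hole_mid 0.73 [386.3 232. ] [ 497.5 -230.9    0. ]
hole_off 0.79 [363.5 178.1] [ 656.9 -162.3    0. ]
wide_cassette 0.83 [315.3 168.5] [681.6 -17.9   0. ]
wide_cassette 0.41 [154.3 198.2] [577.3 451.9   0. ]
narrow_cassette 0.67 [361.8 178.2] [ 656.4 -157.2    0. ]
narrow_cassette 0.61 [299.5 244.6] [453.4  22.    0. ]
flask 0.91 [313.2 198.5] [590.6 -14.1   0. ]
flask 0.72 [360.3 181. ] [ 647.7 -152.8    0. ]
jar 0.79 [152.4 198.8] [575.4 457.3   0. ]
jar 0.37 [214.5 168.2] [673.  281.5   0. ]
calculator 0.83 [466.  211.4] [ 565.6 -467.3    0. ]
calculator 0.68 [387.2 230.7] [ 501.4 -233.5    0. ]
scene [1379.3 -194.2 1066.1]
carrier 0.98 [386.2 189.8] [576.8 240.9   0. ]
carrier 0.41 [262.8 232.6] [ 639.2 -165.9    0. ]
pin_mid 0.83 [371.7 154.7] [481.6 218.6  70. ]
pin_off 0.65 [406.6 196.9] [669.9 260.4  70. ]
plate 0.77 [240.4 217.7] [ 568.9 -221.7    0. ]
plate 0.48 [308.3 176.5] [459.9  15.9   0. ]
hole_mid 0.76 [230.7 201.8] [ 500.6 -242.1    0. ]
hole_mid 0.34 [387.3 191. ] [582.3 242.5   0. ]
hole_off 0.64 [261.  236.9] [ 652.7 -173.6    0. ]
wide_cassette 0.89 [317.6 234. ] [684.4 -11.7   0. ]
narrow_cassette 0.79 [309.  172.9] [445.2  21.8   0. ]
flask 0.66 [305.4 206.6] [577.3 -22.4   0. ]
jar 0.97 [445.9 177.6] [577.2 445.7   0. ]
calculator 0.62 [156.2 233.4] [ 563.1 -469.     0. ]
1.3 [231.8 580.5 226.8] [0.  0.2 1.  0. ] 91.64529356711886 18.8
```

View pics/top0.png

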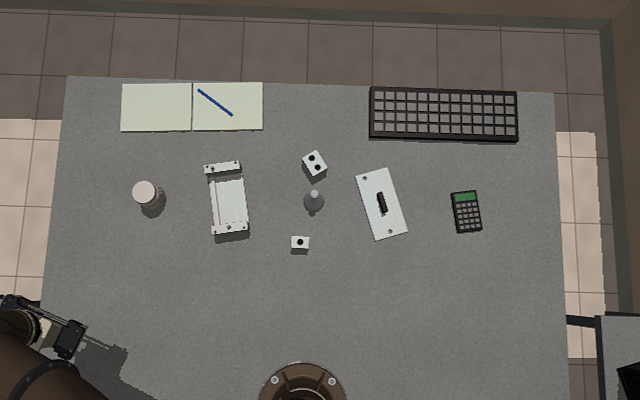

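View pics/scene0.png

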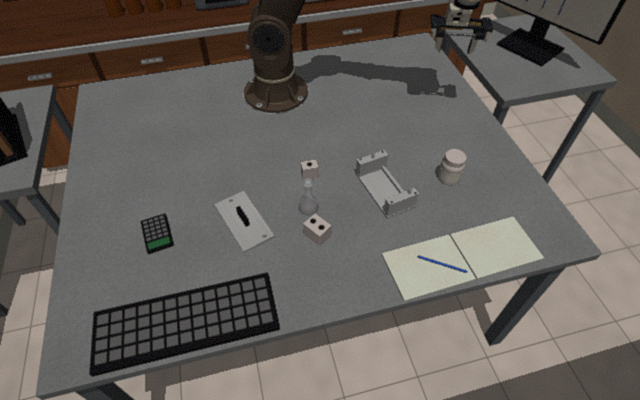

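The top view shows the carrier at (228,200), the wide cassette at (315,164), the narrow at (300,243), the flask at (313,200) and the plate at (382,204). The scene view agrees with this. I'll move above the wide cassette.

```bash
python3 -m creep '[[[2.4,-3.2,0.7,0,0,-7],[2.4,-3.2,0.7,0,0,-7],[2.4,-3.2,0.7,0,0,-7],[2.4,-3.2,0.7,0,0,-7],[2.4,-3.2,0.7,0,0,-7],[2.4,-3.2,0.7,0,0,-7],[2.4,-3.2,0.7,0,0,-7],[2.4,-3.2,0.7,0,0,-7]]]' 0
python3 -m creep '[[[2.4,-3.2,0.5,0,0,-7],[2.4,-3.2,0.5,0,0,-7],[2.4,-3.2,0.5,0,0,-7],[2.4,-3.2,0.5,0,0,-7],[2.4,-3.2,0.5,0,0,-7],[2.4,-3.2,0,0,0,-7],[2.4,-3.2,0,0,0,-7],[2.4,-3.2,0,0,0,-7]]]'
python3 -m creep '[[[1,-3,0,0,0,-7],[1,-3,0,0,0,-7],[0,-1,0,0,0,-2],[0,0,0,0,0,0],[0,0,0,0,0,0]]]'
python3 - <<'E'
from h import *
np.set_printoptions(precision=1,suppress=True)
c=cam("wrist");save(c,"w1.png");print(-c["R"].T@c["t"],c["R"][2],c["K"][0,0])
for t,z in [("wide_cassette",0),("narrow_cassette",0),("flask",0),("pin_mid",70),("pin_off",70),("hole_mid",0),("hole_off",0)]:
    for d in nets.place_of(t,"wrist")[:2]: print(t,round(d["score"],2),np.array(d["at"]),ray(c,d["at"],z))
s=sensors.read_state();print(s["time_s"],s["joint_pos"])
E
```

```text
time_s: 2.1
eef_pos: [424.5, 323.1, 283.3]
tool_rot: [-0.0, 0.63, 0.777, 0.0]
contact_force: [0.4, 0.9, 0.5]
grip_width: 91.6
time_s: 2.9
eef_pos: [616.6, 67.3, 308.0]
tool_rot: [-0.0, 0.921, 0.391, 0.0]
contact_force: [0.8, 0.9, 0.6]
grip_width: 92.3
time_s: 3.4
eef_pos: [635.5, -0.1, 307.6]
tool_rot: [-0.001, 0.965, 0.262, -0.0]
contact_force: [-0.2, 0.5, -0.8]
grip_width: 91.8
[697.6  36.4 465.2] [-0.2 -0.1 -1. ] 310.1245633940287
wide_cassette 0.85 [341.8 134.1] [692.7 -11.5   0. ]
narrow_cassette 0.71 [412.6 255.7] [ 585.3 -214.1    0. ]
narrow_cassette 0.67 [248.5 255.4] [449.6  17.8   0. ]
flask 0.56 [310.6 197.4] [586.1 -20.4   0. ]
pin_mid 0.92 [116.1 183.5] [490.7 216.2  70. ]
pin_off 0.9 [120.5  38.4] [656.1 273.6  70. ]
pin_off 0.71 [341.1 139.1] [687.7  -6.8  70. ]
hole_mid 0.81 [397.6 304.6] [ 497.1 -244.9    0. ]
hole_off 0.89 [411.9 207.7] [ 652.1 -165.7    0. ]
3.8 [-0.5  0.5  0.7  1.5 -0.3  1.3 -0.8]
```

View pics/w1.png

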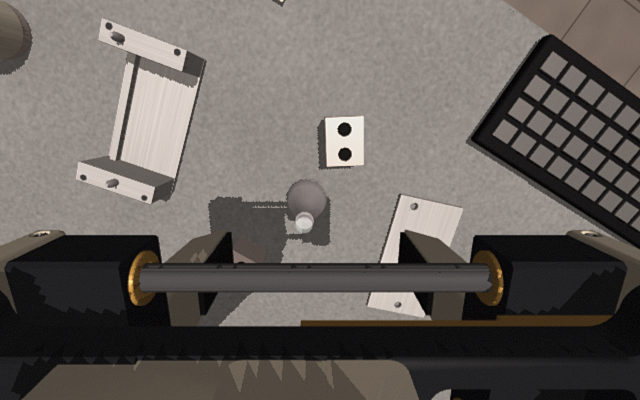

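The wrist view shows the wide cassette's top at about (344,141), the carrier at left with pins at (116,182) and (118,38), the flask at (305,205), and the plate's two holes at (414,206) and (398,305). Next I'll get the yaw of the wide cassette.

```bash
cat >> h.py <<'E'
def topface(c,name,camn,z,thr=150,L=None):
    ds=nets.trace(name,camn)
    out=[]
    for d in ds[:2]:
        m=d["mask"].astype(np.uint8); g=c["img"].min(2)
        b=((g>thr)&(m>0)).astype(np.uint8)
        cs=cv2.findContours(b,cv2.RETR_EXTERNAL,cv2.CHAIN_APPROX_NONE)[0]
        if not cs: continue
        k=max(cs,key=cv2.contourArea)[:,0,:]
        W=np.array([ray(c,p,z)[:2] for p in k],np.float32)
        (ctr,sz,a)=cv2.minAreaRect(W)
        if sz[0]<sz[1]: sz=sz[::-1]; a=a+90
        out.append((round(d["score"],2),np.round(ctr,1),np.round(sz,1),round((a+90)%180-90,1)))
    return out
E
python3 - <<'E'
from h import *
c=cam("wrist")
for th in(120,160,190): print(th,topface(c,"wide_cassette","wrist",55,th))
c=cam("top")
for th in(120,160,190): print(th,topface(c,"wide_cassette","top",55,th),topface(c,"narrow_cassette","top",55,th))
m=cam("wrist")["img"].min(2); print(m[130:172:3,344],m[141,318:370:3])
E
```

```text
120 [(0.74, array([687.4, -13.2]), array([64.6, 50.3]), 31.1)]
160 [(0.74, array([686.9, -13.6]), array([62.9, 48.7]), 32.8)]
190 [(0.74, array([687. , -13.6]), array([62.4, 48.3]), 32.6)]
120 [] []
160 [] []
190 [] []
[ 24  22 232 221 219 225  10  22  26  22  87 218  61 132] [ 65  67 122 218 220 220 220 222 222 221 222 220 221 220 225 129 140 146]
```

```bash
python3 -m creep '[[[2.6,-0.7,-3,0,0,2],[2.55,-0.65,-4,0,0,0],[0,0,-4.5,0,0,0],[0,0,-4.5,0,0,0],[0,0,-4.5,0,0,0],[0,0,-3.9,0,0,0],[0,0,-2.5,0,0,0],[0,0,-1.5,0,0,0]]]' 0
python3 -m creep '[[[0,0,0,0,0,0],[0,0,0,0,0,0],[0,0,0,0,0,0],[0,0,0,0,0,0],[0,0,0,0,0,0],[0,0,0,0,0,0],[0,0,0,0,0,0],[0,0,0,0,0,0]]]' 1 20
```

```text
time_s: 5.2
eef_pos: [686.0, -14.9, 21.2]
tool_rot: [-0.0, 0.961, 0.278, -0.001]
contact_force: [-0.4, 0.5, 0.4]
grip_width: 92.1
time_s: 6.0
eef_pos: [687.6, -14.8, 24.4]
tool_rot: [-0.0, 0.961, 0.278, 0.0]
contact_force: [-1.8, 0.9, 6.0]
grip_width: 49.8
```

```bash
python3 -m creep '[[[0,0,4,0,0,0],[0,0,4.5,0,0,0],[0,0,4.5,0,0,0],[-1,1,4,0,0,0],[-3,3.5,2,0,0,-3],[-3,3.5,0.5,0,0,-4],[-3,3.5,0.5,0,0,-4],[-3,3.5,0,0,0,-4]]]'
python3 -m creep '[[[-3,3.5,0,0,0,-4],[-2.5,3,0,0,0,-2.4],[0,0,0,0,0,0],[0,0,0,0,0,0]]]'
python3 - <<'E'
from h import *
np.set_printoptions(precision=1,suppress=True)
c=cam("wrist");save(c,"w2.png");print(-c["R"].T@c["t"],c["R"][2])
for t,z in [("carrier",0),("corner",10),("pin_mid",70),("pin_off",70)]:
    for d in nets.place_of(t,"wrist")[:2]: print(t,round(d["score"],2),np.array(d["at"]),ray(c,d["at"],z))
E
```

```text
time_s: 6.8
eef_pos: [556.2, 135.8, 224.1]
tool_rot: [-0.0, 0.989, 0.148, 0.0]
contact_force: [0.6, 1.1, -1.9]
grip_width: 49.8
time_s: 7.2
eef_pos: [501.6, 200.8, 223.5]
tool_rot: [-0.0, 0.995, 0.096, -0.0]
contact_force: [-0.2, -0.6, -1.5]
grip_width: 49.9
[572.1 214.9 381.1] [-0.3 -0.1 -1. ]
carrier 0.76 [302.5 103.6] [580.8 231.7   0. ]
corner 0.7 [269.2  33.5] [645.  279.8  10. ]
pin_mid 0.96 [296.7 193.7] [490.3 218.4  70. ]
pin_off 0.63 [269.    4.6] [656.1 273.   70. ]
pin_off 0.37 [313.9 233.3] [450.7 192.6  70. ]
```

View pics/w2.png

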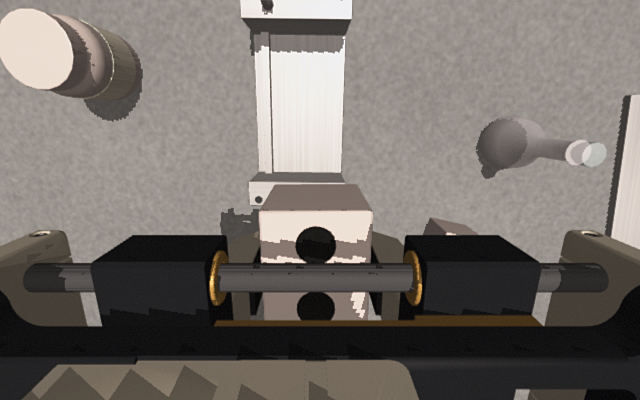

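The cassette hides the -x pin here, so that report is false. The net's corner (269,33) lines up with the floor/rail edges, so I'll check yaw from those edges: open edge (344,40)–(341,170) and rail (271,37)–(272,170).

```bash
python3 - <<'E'
from h import *
np.set_printoptions(precision=1,suppress=True)
c=cam("wrist");g=cv2.cvtColor(c["img"],cv2.COLOR_RGB2GRAY).astype(float)
# open floor edge & rail edges by gradient along rows
for lo,hi,s,z,nm in[(330,356,-1,10,"open"),(262,280,1,10,"railin"),(246,264,1,22,"railout")]:
    P=[]
    for r in range(60,165,3):
        d=np.diff(g[r,lo:hi])*s;i=d.argmax()
        P.append(ray(c,(lo+i+1.0,r+.5),z)[:2])
    P=np.array(P); vx,vy,x0,y0=cv2.fitLine(P.astype(np.float32),cv2.DIST_HUBER,0,.01,.01).ravel()
    a=np.degrees(np.arctan(vy/vx)); n=np.array([-np.sin(np.radians(a)),np.cos(np.radians(a))])
    print(nm,a,n@[x0,y0], "offset of line from est carrier centre", n@(np.array([x0,y0])-[575.8,232.6]))
E
```

```text
open 10.519982 74.964836 offset of line from est carrier centre -48.596800618452654
railin 10.484595 156.82626 offset of line from est carrier centre 32.888786044612786
railout 10.429424 172.45757 offset of line from est carrier centre 47.93418909407737
```

```bash
python3 -m creep '[[[3.6,1.3,0,0,0,-0.4],[3.7,1.3,0,0,0,0],[3.66,1.33,-2,0,0,0],[0,0,-4,0,0,0],[0,0,-4.5,0,0,0],[0,0,-4,0,0,0],[0,0,-2,0,0,0],[0,0,-1,0,0,0]]]'
python3 -m creep '[[[0,0,-0.7,0,0,0],[0,0,-0.4,0,0,0],[0,0,0,0,0,0],[0,0,0,0,0,0]]]'
```

```text
time_s: 8.3
eef_pos: [611.1, 237.8, 46.0]
tool_rot: [0.001, 0.996, 0.09, -0.002]
contact_force: [-0.0, -0.8, -0.8]
grip_width: 49.9
time_s: 8.7
eef_pos: [612.7, 239.3, 38.8]
tool_rot: [-0.0, 0.996, 0.091, 0.001]
contact_force: [-0.4, 0.6, -1.0]
grip_width: 49.7
```

```bash
python3 -m creep '[[[0,0,-0.3,0,0,0],[-0.05,0.25,0,0,0,0],[-0.05,0.25,0,0,0,0],[-0.04,0.2,0,0,0,0],[0,0,0,0,0,0],[0,0,0,0,0,0]]]'
python3 -m creep '[[[-0.02,0.1,0,0,0,0],[0,0,0,0,0,0]]]'
python3 -m creep '[[[-0.02,0.1,0,0,0,0],[0,0,0,0,0,0]]]'
```

```text
time_s: 9.3
eef_pos: [610.6, 246.2, 34.6]
tool_rot: [0.0, 0.996, 0.091, 0.0]
contact_force: [0.3, -0.7, -0.9]
grip_width: 49.3
time_s: 9.5
eef_pos: [610.4, 247.2, 34.6]
tool_rot: [0.0, 0.996, 0.091, -0.0]
contact_force: [0.1, -0.1, -1.9]
grip_width: 50.1
time_s: 9.7
eef_pos: [610.3, 247.5, 34.7]
tool_rot: [0.0, 0.996, 0.091, 0.0]
contact_force: [-0.4, -2.8, -1.2]
grip_width: 49.8
```

```bash
python3 -m creep '[[[-0.01,0.07,0,0,0,0],[0.2,0.04,0,0,0,0],[0.2,0.04,0,0,0,0],[0.15,0.03,0,0,0,0],[0,0,0,0,0,0]]]'
python3 -m creep '[[[0.1,0.02,0,0,0,0],[0,0,0,0,0,0]]]'
python3 -m creep '[[[0.1,0.02,0,0,0,0],[0,0,0,0,0,0]]]'
```

```text
time_s: 10.2
eef_pos: [615.0, 248.3, 34.5]
tool_rot: [0.001, 0.996, 0.09, -0.001]
contact_force: [-1.7, -5.5, 1.6]
grip_width: 49.6
time_s: 10.4
eef_pos: [615.8, 248.5, 34.6]
tool_rot: [0.001, 0.996, 0.09, -0.001]
contact_force: [-4.0, -5.9, 2.6]
grip_width: 50.1
time_s: 10.6
eef_pos: [616.8, 248.7, 34.6]
tool_rot: [0.001, 0.996, 0.09, -0.001]
contact_force: [-3.8, -6.0, 2.6]
grip_width: 50.0
```

```bash
python3 -m creep '[[[0.1,0.02,0,0,0,0],[0,0,0,0,0,0]]]'
python3 -m creep '[[[0.1,0.02,0,0,0,0],[0,0,0,0,0,0]]]'
```

```text
time_s: 10.8
eef_pos: [617.5, 248.8, 34.5]
tool_rot: [0.001, 0.996, 0.09, -0.001]
contact_force: [-5.3, -5.8, 3.1]
grip_width: 49.7
time_s: 11.0
eef_pos: [617.5, 248.9, 34.5]
tool_rot: [0.001, 0.996, 0.09, -0.002]
contact_force: [-8.4, -6.4, 7.1]
grip_width: 49.9
```

```bash
python3 -m creep '[[[0,0,0,0,0,0],[0,0,0,0,0,0],[0,0,0,0,0,0],[0,0,0,0,0,0]]]' 0.5
python3 -m creep '[[[0,0,2,0,0,0],[0,0,4,0,0,0],[0,0,4.5,0,0,0],[0,0,4.5,0,0,0],[-2.5,-0.5,3,0,0,0],[-4.5,-0.8,0,0,0,0],[-4.5,-0.8,0,0,0,0],[0,0,0,0,0,0]]]' 0
python3 - <<'E'
from h import *
np.set_printoptions(precision=1,suppress=True)
c=cam("wrist");save(c,"w3.png");print(-c["R"].T@c["t"],c["R"][2])
for t,z in [("carrier",0),("corner",10),("pin_mid",70),("pin_off",70),("wide_cassette",10)]:
    for d in nets.place_of(t,"wrist")[:2]: print(t,round(d["score"],2),np.array(d["at"]),ray(c,d["at"],z))
print(topface(c,"wide_cassette","wrist",65,150))
s=sensors.read_state();print(s["time_s"],s["eef_pos"])
E
```

```text
time_s: 11.4
eef_pos: [617.5, 248.9, 34.5]
tool_rot: [0.001, 0.996, 0.09, -0.002]
contact_force: [-7.9, -7.9, 6.5]
grip_width: 50.1
time_s: 12.2
eef_pos: [498.1, 228.9, 213.8]
tool_rot: [-0.001, 0.996, 0.091, -0.003]
contact_force: [0.6, 0.2, 0.4]
grip_width: 91.7
[569.8 242.2 370.9] [-0.3 -0.  -1. ]
carrier 0.75 [325.8 102.2] [582.3 233.1   0. ]
corner 0.97 [292.3  31.4] [645.2 281.5  10. ]
pin_mid 0.84 [325.4 197.7] [489.8 217.7  70. ]
pin_off 0.72 [296.5   0. ] [657.1 275.4  70. ]
wide_cassette 0.85 [314.9  64.9] [617.5 252.3  10. ]
wide_cassette 0.56 [324.5 105.2] [578.6 234.2  10. ]
[(0.29, array([574.5, 235.2]), array([128.6,  84.2]), 10.4)]
12.55 [505.8 229.8 214.8]
```

View pics/w3.png

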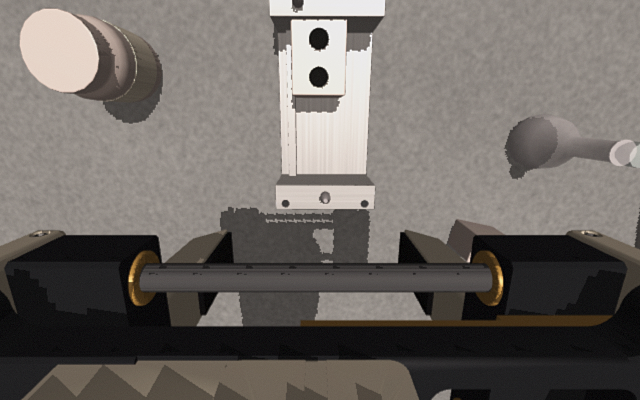

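The wide cassette stands at (319,57), against the end block (inner edge at row 17) and beside the rail. The half closure had not actually released it before the lift, so I'll measure its seat.

```bash
python3 - <<'E'
from h import *
np.set_printoptions(precision=1,suppress=True)
c=cam("wrist");g=cv2.cvtColor(c["img"],cv2.COLOR_RGB2GRAY)
cv2.imwrite("pics/w3c.png",cv2.resize(c["img"][0:216,260:400,::-1],None,fx=3.7,fy=2.75*1,interpolation=cv2.INTER_CUBIC)[:, :])
a=np.radians(10.5);R=np.array([[np.cos(a),-np.sin(a)],[np.sin(a),np.cos(a)]])
f=lambda uv,z:(R.T@(ray(c,uv,z)[:2]-[575.8,233.5]))
def edge(line,horiz,lo,hi,s):
    v=g[lo:hi,line].astype(float) if horiz else g[line,lo:hi].astype(float)
    return lo+(np.diff(v)*s).argmax()+1.0
print("floor open",[f((edge(r,0,355,385,-1),r+.5),10)[1] for r in(120,140,160)])
print("rail in",[f((edge(r,0,290,302,1),r+.5),10)[1] for r in(120,140,160)], "railout",[f((edge(r,0,275,287,1),r+.5),22)[1] for r in(120,140,160)])
print("cass L/R",[(f((edge(r,0,286,302,1),r+.5),65)[1],f((edge(r,0,335,352,-1),r+.5),65)[1]) for r in(40,60,80)])
print("cass near",[f((u+.5,edge(u,1,88,104,-1)),65)[0] for u in(300,320,338)],"far",g[8:26,305],g[8:26,335])
print("block -x inner",[f((u+.5,edge(u,1,168,190,1)),70)[0] for u in(300,320,350)],g[168:192,340])
print("block +x inner",[f((u+.5,edge(u,1,8,24,-1)),70)[0] for u in(280,360,375)])
E
```

```text
floor open [np.float64(-49.50565469012651), np.float64(-49.3087278991585), np.float64(-49.105076646136745)]
rail in [np.float64(26.39982495183819), np.float64(31.32528676723903), np.float64(31.733937840330846)] railout [np.float64(47.74059945934477), np.float64(48.41671327965836), np.float64(47.98362483047906)]
cass L/R [(np.float64(31.849587824005614), np.float64(-17.722855824289073)), (np.float64(31.313970004226864), np.float64(-17.20732401465026)), (np.float64(30.761228274826916), np.float64(-16.675315477370464))]
cass near [np.float64(24.167903443430482), np.float64(21.481466032162537), np.float64(25.013076789571297)] far [233 233 234 233 233 233 235 234 235 234 233 233 233 233 233 233 233 236] [233 233 232 234 233 233 233 234 235 234 233 233 234 234 234 233 234 235]
block -x inner [np.float64(-64.8436487191539), np.float64(-49.764735410688054), np.float64(-64.92015335527198)] [215 213 213 215 214 212 212 213 211 214 211 213 208 171  96  93  92  96
  96  98  94  96  93  96]
block +x inner [np.float64(89.34237894545127), np.float64(83.08957639212015), np.float64(90.04228746625645)]
```

View pics/w3c.png

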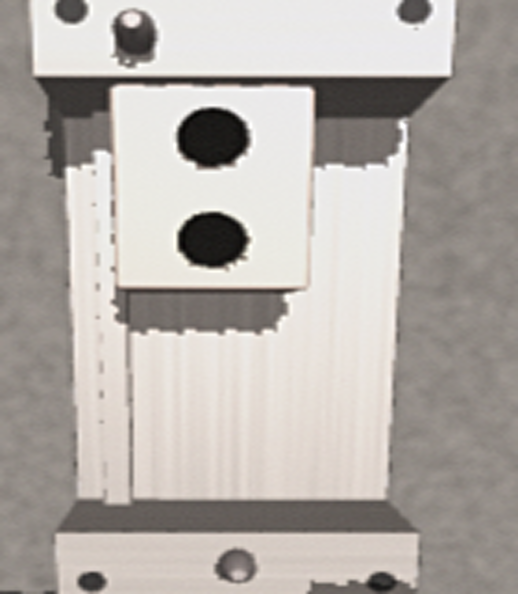

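The crop shows the cassette square and near the block, with a possible small gap: its edge is at row ~31 and the block edge at row ~27, at different heights. I'll compute the gap.

```bash
python3 - <<'E'
from h import *
np.set_printoptions(precision=1,suppress=True)
c=cam("wrist")
a=np.radians(10.5);R=np.array([[np.cos(a),-np.sin(a)],[np.sin(a),np.cos(a)]])
f=lambda x,y,z:(R.T@(ray(c,(260+x/3.7,y/2.75),z)[:2]-[575.8,233.5]))
for n,p in dict(cassTL=(112,86,65),TR=(313,87,65),BR=(308,289,65),BL=(118,288,65),blkL=(36,75,70),blkR=(450,75,70),blkmL=(58,534,70),blkmR=(416,532,70),railbot=(131,490,22),railtop=(128,320,22),floorR=(385,495,10),floorR2=(400,200,10)).items(): print(n,f(*p))
E
```

```text
cassTL [73.6 31.3]
TR [ 73.2 -17.3]
BR [ 10.3 -17.5]
BL [10.7 31.2]
blkL [75.6 48.9]
blkR [ 75.5 -49.3]
blkmL [-75.5  49. ]
blkmR [-74.9 -48.3]
railbot [-68.9  31.9]
railtop [-0.2 31.5]
floorR [-73.6 -49. ]
floorR2 [ 45.5 -48.7]
```

The wide cassette is at x≈41.9, y≈7.0 in the carrier frame and square, so it is within limits. Now the narrow one.

```bash
python3 -m creep '[[[-2.1,-3.9,0,0,0,0],[-2.1,-3.9,0,0,0,0],[-2.1,-3.9,0,0,0,0],[-2.1,-3.9,0,0,0,0],[-2.1,-3.9,0,0,0,0],[0,0,0,0,0,0],[0,0,0,0,0,0],[0,0,0,0,0,0]]]'
python3 - <<'E'
from h import *
np.set_printoptions(precision=1,suppress=True)
c=cam("wrist");save(c,"w4.png");print(-c["R"].T@c["t"],c["R"][2])
for d in nets.place_of("narrow_cassette","wrist")[:2]: print(round(d["score"],2),np.array(d["at"]),ray(c,d["at"],0))
for th in(120,150,180):print(topface(c,"narrow_cassette","wrist",55,th))
E
```

```text
time_s: 13.45
eef_pos: [400.4, 35.4, 214.9]
tool_rot: [0.0, 0.996, 0.091, 0.0]
contact_force: [0.0, 1.5, 0.5]
grip_width: 92.2
[470.9  48.9 372.6] [-0.3 -0.  -1. ]
0.71 [334. 131.] [456.4  23.5   0. ]
0.7 [395.3  20.4] [582.5 -18.4   0. ]
[(0.6, array([457.6,  21.7]), array([51.3, 34.1]), 87.8), (0.47, array([ 550.9, -185.4]), array([139.4,  88.5]), 17.8)]
[(0.6, array([457.5,  21.2]), array([49.4, 33.5]), 87.5), (0.47, array([ 550.8, -185.2]), array([139.2,  87.4]), 17.8)]
[(0.6, array([457.4,  21.1]), array([48.9, 32.7]), 88.2), (0.47, array([ 551., -185.]), array([138.7,  86.6]), 17.8)]
```

View pics/w4.png

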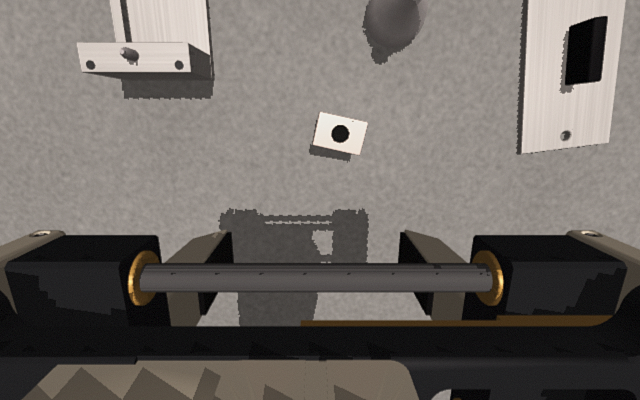

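The narrow cassette shows at (340,133), and the measured face (457.5,21.3) with its 50 mm side at 87.8° fits the picture.

```bash
python3 -m creep '[[[2.8,-0.7,-2,0,0,-4],[2.9,-0.7,-3,0,0,-4.5],[0,0,-4,0,0,-4.1],[0,0,-4,0,0,0],[0,0,-3,0,0,0],[0,0,-2,0,0,0],[0,0,-1.1,0,0,0],[0,0,0,0,0,0]]]' 0
python3 -m creep '[[[0,0,0,0,0,0],[0,0,0,0,0,0],[0,0,0,0,0,0],[0,0,0,0,0,0],[0,0,0,0,0,0],[0,0,0,0,0,0],[0,0,0,0,0,0]]]' 1 20
```

```text
time_s: 14.5
eef_pos: [456.0, 20.6, 22.6]
tool_rot: [0.0, 1.0, -0.019, -0.001]
contact_force: [-0.2, -0.2, 0.4]
grip_width: 91.9
time_s: 15.2
eef_pos: [456.7, 20.8, 23.8]
tool_rot: [-0.0, 1.0, -0.019, 0.0]
contact_force: [-1.1, 0.6, 5.6]
grip_width: 50.1
```

```bash
python3 -m creep '[[[0,0,4,0,0,0],[0,0,5,0,0,0],[0,0,5,0,0,0],[1.7,3.5,0,0,0,2],[1.7,3.5,0,0,0,2],[1.7,3.5,0,0,0,2],[1.7,3.5,0,0,0,2],[1.7,3.5,0,0,0,2]]]'
python3 -m creep '[[[1.76,3.47,0,0,0,2.7],[0,0,-3,0,0,0],[0,0,-4,0,0,0],[0,0,-3,0,0,0],[0,0,-1.5,0,0,0],[0,0,-1,0,0,0],[0,0,0,0,0,0],[0,0,0,0,0,0]]]'
```

```text
time_s: 16.0
eef_pos: [541.6, 197.3, 163.2]
tool_rot: [0.0, 0.998, 0.069, -0.0]
contact_force: [0.4, 0.0, -1.8]
grip_width: 49.5
time_s: 16.8
eef_pos: [560.0, 230.5, 39.7]
tool_rot: [-0.0, 0.996, 0.092, 0.001]
contact_force: [-0.5, -0.0, -1.4]
grip_width: 50.0
```

```bash
python3 -m creep '[[[0,0,-0.48,0,0,0],[-0.05,0.25,0,0,0,0],[-0.05,0.25,0,0,0,0],[-0.03,0.17,0,0,0,0],[0,0,0,0,0,0]]]'
python3 -m creep '[[[-0.02,0.1,0,0,0,0],[0,0,0,0,0,0]]]'
python3 -m creep '[[[-0.02,0.1,0,0,0,0],[0,0,0,0,0,0]]]'
```

```text
time_s: 17.3
eef_pos: [557.9, 237.5, 34.0]
tool_rot: [-0.0, 0.996, 0.092, 0.0]
contact_force: [0.6, -0.6, -2.5]
grip_width: 49.8
time_s: 17.5
eef_pos: [557.9, 237.8, 34.0]
tool_rot: [0.0, 0.996, 0.092, 0.0]
contact_force: [0.4, -2.8, 0.2]
grip_width: 49.7
time_s: 17.7
eef_pos: [557.8, 237.9, 34.0]
tool_rot: [0.001, 0.996, 0.091, 0.0]
contact_force: [0.1, -5.6, 0.6]
grip_width: 50.2
```

```bash
python3 -m creep '[[[0.27,0.05,0,0,0,0],[0.25,0.05,0,0,0,0],[0.23,0.05,0,0,0,0],[0,0,0,0,0,0]]]'
python3 -m creep '[[[0.1,0.02,0,0,0,0],[0,0,0,0,0,0]]]'
python3 -m creep '[[[0.1,0.02,0,0,0,0],[0,0,0,0,0,0]]]'
python3 -m creep '[[[0.1,0.02,0,0,0,0],[0,0,0,0,0,0]]]'
```

```text
time_s: 18.1
eef_pos: [563.2, 238.9, 34.1]
tool_rot: [0.0, 0.996, 0.091, -0.002]
contact_force: [-9.1, -6.2, 11.8]
grip_width: 49.9
time_s: 18.3
eef_pos: [564.1, 239.1, 34.1]
tool_rot: [0.001, 0.996, 0.091, -0.002]
contact_force: [-8.1, -6.9, 13.0]
grip_width: 49.7
time_s: 18.5
eef_pos: [565.2, 239.3, 34.1]
tool_rot: [0.0, 0.996, 0.091, -0.002]
contact_force: [-9.2, -6.6, 11.5]
grip_width: 49.9
time_s: 18.7
eef_pos: [566.2, 239.5, 34.0]
tool_rot: [0.001, 0.996, 0.091, -0.002]
contact_force: [-8.3, -7.0, 10.9]
grip_width: 50.1
```

```bash
python3 -m creep '[[[0.1,0.02,0.05,0,0,0],[0,0,0,0,0,0]]]'
python3 -m creep '[[[0.1,0.02,0.02,0,0,0],[0,0,0,0,0,0]]]'
python3 -m creep '[[[0.1,0.02,0,0,0,0],[0,0,0,0,0,0]]]'
```

```text
time_s: 18.9
eef_pos: [567.7, 239.8, 34.1]
tool_rot: [0.001, 0.996, 0.091, -0.001]
contact_force: [-4.3, -5.6, 3.8]
grip_width: 50.0
time_s: 19.1
eef_pos: [568.7, 239.9, 34.2]
tool_rot: [0.001, 0.996, 0.091, -0.001]
contact_force: [-3.9, -6.1, 2.5]
grip_width: 50.2
time_s: 19.3
eef_pos: [569.3, 240.0, 34.1]
tool_rot: [0.001, 0.996, 0.091, -0.002]
contact_force: [-5.5, -5.6, 3.5]
grip_width: 50.2
```

```bash
python3 -m creep '[[[0.1,0.02,0,0,0,0],[0,0,0,0,0,0]]]'
python3 -m creep '[[[0,0,0,0,0,0],[0,0,0,0,0,0],[0,0,0,0,0,0],[0,0,0,0,0,0],[0,0,0,0,0,0]]]' 0.2
```

```text
time_s: 19.5
eef_pos: [569.4, 240.0, 34.1]
tool_rot: [0.001, 0.996, 0.091, -0.003]
contact_force: [-8.7, -7.1, 8.4]
grip_width: 50.0
time_s: 20.0
eef_pos: [572.1, 242.3, 34.6]
tool_rot: [-0.0, 0.996, 0.092, 0.0]
contact_force: [0.8, -0.8, 0.7]
grip_width: 73.3
```

Firm stop reached and released. I'll lift, back off towards the base, and look.

```bash
python3 -m creep '[[[0,0,3,0,0,0],[0,0,5,0,0,0],[0,0,5,0,0,0],[0,0,5,0,0,0],[-3.5,-0.7,0,0,0,0],[-3.3,-0.6,0,0,0,0],[0,0,0,0,0,0],[0,0,0,0,0,0]]]' 0
python3 -m creep '[[[0,0,0,0,0,0],[0,0,0,0,0,0]]]'
python3 - <<'E'
from h import *
c=cam("wrist")
cv2.imwrite("pics/w5c.png",cv2.resize(c["img"][0:216,250:400,::-1],None,fx=3.6,fy=2.75,interpolation=cv2.INTER_CUBIC)); np.savez("c5.npz",**c)
E
```

```text
time_s: 20.8
eef_pos: [503.6, 229.5, 214.9]
tool_rot: [-0.001, 0.996, 0.092, 0.0]
contact_force: [0.2, 0.4, 0.2]
grip_width: 91.5
time_s: 21.0
eef_pos: [504.9, 229.0, 214.5]
tool_rot: [0.0, 0.996, 0.092, 0.0]
contact_force: [-0.0, -0.8, -0.7]
grip_width: 92.0
```

View pics/w5c.png

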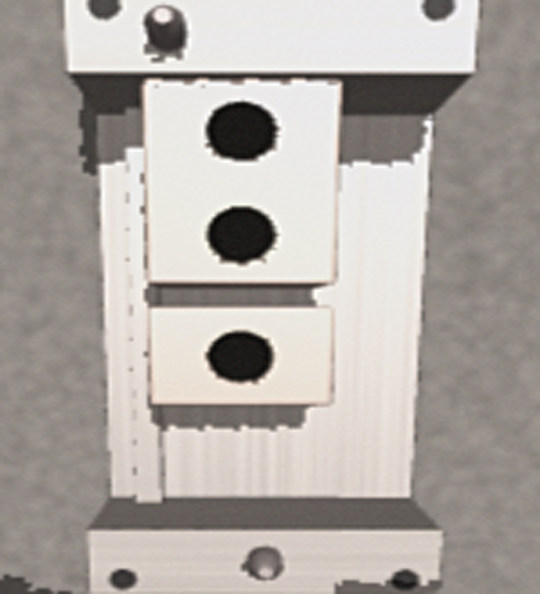

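The crop shows the narrow cassette square along the rail, but with a visible gap between the wide's near edge (row 283) and its far edge (row 307). I'll compute it.

```bash
python3 - <<'E'
from h import *
np.set_printoptions(precision=1,suppress=True)
c=np.load("c5.npz")
a=np.radians(10.5);R=np.array([[np.cos(a),-np.sin(a)],[np.sin(a),np.cos(a)]])
f=lambda x,y,z:(R.T@(ray(c,(250+x/3.6,y/2.75),z)[:2]-[575.8,233.5]))
for n,p in dict(wTL=(145,81,65),wTR=(341,82,65),wBR=(335,284,65),wBL=(149,283,65),nTL=(150,308,65),nTR=(332,307,65),nBR=(331,404,65),nBL=(152,404,65),blkL=(70,72,70),blkR=(474,73,70),blkmL=(90,530,70),blkmR=(440,531,70),capn=(240,356,65)).items(): print(n,f(*p))
E
```

```text
wTL [74.2 31.1]
wTR [ 74.  -17.6]
wBR [ 11.2 -17.6]
wBL [11.5 31.3]
nTL [ 3.3 31.2]
nTR [  3.6 -17. ]
nBR [-29.7 -17.5]
nBL [-29.7  31.3]
blkL [75.6 48.9]
blkR [ 75.4 -49.4]
blkmL [-74.8  49.1]
blkmR [-75.2 -48.6]
capn [-13.    7.4]
```

The narrow slipped in the grip: x≈-13, and the wide is at 42.7. I'll push it home from behind with closed fingers.

```bash
python3 -m creep '[[[1.9,0,0,0,0,0],[0,0,-3,0,0,0],[0,0,-4,0,0,0],[0,0,-2,0,0,0],[0,0,-2,0,0,0],[0,0,-2,0,0,0],[0,0,-1.5,0,0,0],[0,0,0,0,0,0]]]' 1
python3 -m creep '[[[0,0,-1.5,0,0,0],[0,0,-1.5,0,0,0],[0,0,-0.9,0,0,0],[0,0,0,0,0,0],[0,0,0,0,0,0]]]'
python3 -m creep '[[[0.5,0.09,0,0,0,0],[0.3,0.06,0,0,0,0],[0.2,0.04,0,0,0,0],[0.2,0.04,0,0,0,0],[0,0,0,0,0,0]]]'
```

```text
time_s: 21.85
eef_pos: [522.2, 228.4, 67.6]
tool_rot: [0.001, 0.996, 0.092, -0.001]
contact_force: [-0.9, 0.3, 0.8]
grip_width: 32.7
time_s: 22.35
eef_pos: [523.1, 228.9, 30.5]
tool_rot: [0.0, 0.996, 0.092, -0.0]
contact_force: [-0.6, -0.6, -0.6]
grip_width: 0.5
time_s: 22.85
eef_pos: [535.2, 231.3, 30.6]
tool_rot: [0.0, 0.996, 0.092, 0.0]
contact_force: [-0.2, 0.1, 0.5]
grip_width: 0.3
```

```bash
python3 -m creep '[[[0.2,0.04,0,0,0,0],[0.2,0.04,0,0,0,0],[0,0,0,0,0,0]]]'
python3 -m creep '[[[0.2,0.04,0,0,0,0],[0,0,0,0,0,0]]]'
python3 -m creep '[[[0.1,0.02,0,0,0,0],[0,0,0,0,0,0]]]'
```

```text
time_s: 23.15
eef_pos: [539.2, 232.1, 30.5]
tool_rot: [0.0, 0.996, 0.092, 0.0]
contact_force: [-0.9, -0.8, 0.3]
grip_width: 0.2
time_s: 23.35
eef_pos: [541.2, 232.5, 30.5]
tool_rot: [0.0, 0.996, 0.092, 0.0]
contact_force: [-0.6, -0.2, -1.0]
grip_width: 0.6
time_s: 23.55
eef_pos: [541.5, 232.6, 30.4]
tool_rot: [0.0, 0.996, 0.092, -0.0]
contact_force: [-2.4, -0.9, 1.2]
grip_width: 0.9
```

```bash
python3 -m creep '[[[0.1,0.02,0,0,0,0],[0,0,0,0,0,0]]]'
python3 -m creep '[[[0.1,0.02,0,0,0,0],[0,0,0,0,0,0]]]'
python3 -m creep '[[[0.1,0.02,0,0,0,0],[0,0,0,0,0,0]]]'
```

```text
time_s: 23.75
eef_pos: [541.5, 232.6, 30.3]
tool_rot: [-0.0, 0.996, 0.092, -0.001]
contact_force: [-6.5, -0.2, 4.8]
grip_width: 0.5
time_s: 23.95
eef_pos: [541.5, 232.6, 30.2]
tool_rot: [0.0, 0.996, 0.092, -0.002]
contact_force: [-11.4, -2.6, 7.8]
grip_width: 0.2
time_s: 24.15
eef_pos: [541.5, 232.6, 30.1]
tool_rot: [-0.0, 0.996, 0.092, -0.003]
contact_force: [-14.6, -4.4, 11.3]
grip_width: 0.5
```

```bash
python3 -m creep '[[[-0.6,-0.1,0,0,0,0],[-0.6,-0.1,0,0,0,0],[0,0,3,0,0,0],[0,0,5,0,0,0],[0,0,5,0,0,0],[0,0,5,0,0,0],[-2.5,-0.2,0,0,0,0],[0,0,0,0,0,0]]]'
python3 -m creep '[[[0,0,0,0,0,0],[0,0,0,0,0,0]]]' 0
python3 - <<'E'
from h import *
c=cam("wrist")
cv2.imwrite("pics/w6c.png",cv2.resize(c["img"][0:216,250:400,::-1],None,fx=3.6,fy=2.75,interpolation=cv2.INTER_CUBIC)); np.savez("c6.npz",**c)
E
```

```text
time_s: 24.95
eef_pos: [506.9, 229.7, 211.9]
tool_rot: [-0.001, 0.996, 0.092, 0.001]
contact_force: [-0.5, 0.5, -0.0]
grip_width: 0.3
time_s: 25.15
eef_pos: [508.1, 229.5, 210.1]
tool_rot: [0.0, 0.996, 0.092, -0.0]
contact_force: [0.5, -0.1, 0.4]
grip_width: 11.8
```

View pics/w6c.png

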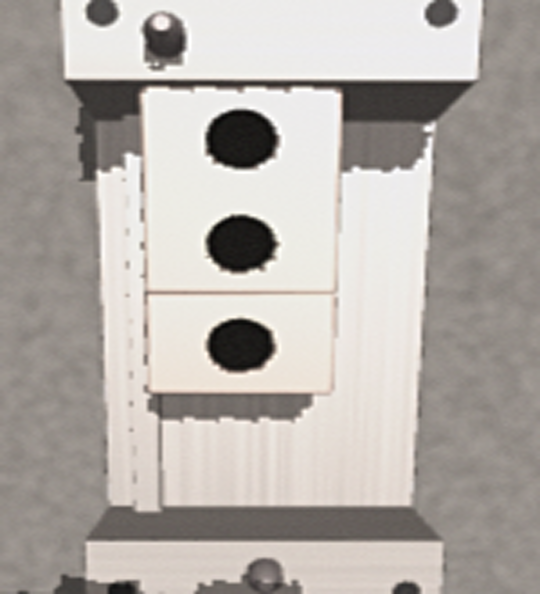

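The two cassettes are now flush together (seam at row 292), square, and against the rail and the block. Now to the plate.

```bash
python3 -m creep '[[[0,-4.7,0.8,0,0,0.8],[0,-4.7,0.8,0,0,0.8],[0,-4.7,0.8,0,0,0.8],[0,-4.7,0.8,0,0,0.8],[0,-4.7,0.8,0,0,0.8],[0,-4.7,0,0,0,0.8],[0,-4.7,0,0,0,0.8],[0,-4.7,0,0,0,0.8]]]' 0
python3 -m creep '[[[-1,-4.7,0,0,0,0.8],[-1,-4.5,0,0,0,0],[0,0,0,0,0,0],[0,0,0,0,0,0],[0,0,0,0,0,0]]]'
python3 - <<'E'
from h import *
np.set_printoptions(precision=1,suppress=True)
c=np.load("c6.npz")
a=np.radians(10.5);R=np.array([[np.cos(a),-np.sin(a)],[np.sin(a),np.cos(a)]])
f=lambda x,y,z:(R.T@(ray(c,(250+x/3.6,y/2.75),z)[:2]-[575.8,233.5]))
for n,p in dict(wTL=(142,88,65),seamL=(148,292,65),seamR=(335,293,65),nBR=(331,393,65),nBL=(149,392,65),blkL=(66,79,70),blkR=(478,80,70),blkmL=(90,541,70),blkmR=(440,542,70)).items(): print(n,f(*p))
c=cam("wrist");save(c,"w7.png");np.savez("c7.npz",**c)
for t,z in [("plate",0),("hole_mid",0),("hole_off",0)]:
    for d in nets.place_of(t,"wrist")[:2]: print(t,round(d["score"],2),np.array(d["at"]),ray(c,d["at"],z))
print(topface(c,"plate","wrist",8,120))
E
```

```text
time_s: 26.0
eef_pos: [508.0, -148.8, 250.2]
tool_rot: [0.0, 0.989, 0.148, -0.0]
contact_force: [1.0, 0.3, 0.4]
grip_width: 79.7
time_s: 26.5
eef_pos: [488.5, -237.7, 250.0]
tool_rot: [-0.0, 0.988, 0.155, -0.0]
contact_force: [0.0, -0.2, 0.8]
grip_width: 91.9
wTL [74.3 31.5]
seamL [11.6 31.2]
seamR [ 11.4 -17.3]
nBR [-22.2 -17.1]
nBL [-21.9  31.6]
blkL [75.7 49.3]
blkR [ 75.5 -49.7]
blkmL [-74.6  48.5]
blkmR [-74.9 -48. ]
plate 0.91 [323.6  91.3] [ 585.8 -217.     0. ]
hole_mid 0.83 [319.2 166. ] [ 495.1 -240.8    0. ]
hole_off 0.67 [298.1  18. ] [ 654.  -163.1    0. ]
[(0.63, array([ 581.9, -213.7]), array([200.4, 102.1]), 17.8)]
```

View pics/w7.png

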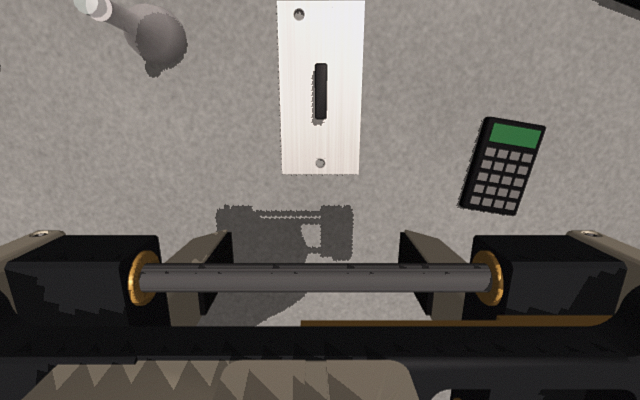

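The plate is at (321,90) in the picture, with the bar at (320,92) and holes at (299,14) and (320,163). The measured outline, 200.4×102 mm at 17.8°, fits. The narrow cassette sits at x≈-5.3, y≈7. I'll grasp the bar.

```bash
python3 -m creep '[[[4.7,1.2,-1,0,0,0],[4.64,1.2,-1.5,0,0,0],[0,0,-4.5,0,0,0],[0,0,-4.5,0,0,0],[0,0,-4.5,0,0,0],[0,0,-3.5,0,0,0],[0,0,-2,0,0,0],[0,0,-1,0,0,0]]]' 0
python3 -m creep '[[[0,0,-1,0,0,0],[0,0,0,0,0,0],[0,0,0,0,0,0]]]'
python3 -m creep '[[[0,0,0,0,0,0],[0,0,0,0,0,0],[0,0,0,0,0,0],[0,0,0,0,0,0],[0,0,0,0,0,0],[0,0,0,0,0,0],[0,0,0,0,0,0],[0,0,0,0,0,0]]]' 1 45
python3 -m creep '[[[0,0,0,0,0,0],[0,0,0,0,0,0]]]'
```

```text
time_s: 27.55
eef_pos: [580.4, -213.5, 23.4]
tool_rot: [-0.001, 0.988, 0.155, -0.001]
contact_force: [0.1, 0.3, -0.3]
grip_width: 91.5
time_s: 27.85
eef_pos: [581.8, -214.9, 16.5]
tool_rot: [0.0, 0.988, 0.154, 0.001]
contact_force: [-0.5, 0.4, 0.4]
grip_width: 91.9
time_s: 28.65
eef_pos: [581.2, -214.8, 15.6]
tool_rot: [0.0, 0.988, 0.154, -0.0]
contact_force: [-0.6, 0.4, 0.6]
grip_width: 32.4
time_s: 28.85
eef_pos: [581.2, -214.8, 15.6]
tool_rot: [0.0, 0.988, 0.154, -0.0]
contact_force: [-0.4, -0.4, -0.3]
grip_width: 16.6
```

```bash
python3 -m creep '[[[0,0,0,0,0,0],[0,0,0,0,0,0],[0,0,0,0,0,0]]]'
python3 -m creep '[[[0,0,1,0,0,0],[0,0,3,0,0,0],[0,0,4,0,0,0],[0,0,4.5,0,0,0],[0,0,4.5,0,0,0],[0,0,4,0,0,0],[0,2,1,0,0,0],[0,3.5,0,0,0,-0.6]]]'
python3 -m creep '[[[0,3.9,0,0,0,-0.6],[0,4,0,0,0,-0.6],[0,4,0,0,0,-0.6],[0,4,0,0,0,-0.6],[0,4,0,0,0,-0.6],[0,4,0,0,0,-0.6],[-0.1,4,0,0,0,-0.6],[-0.2,4,0,0,0,-0.6]]]'
python3 -m creep '[[[-0.2,4,0,0,0,-0.6],[0,3,0,0,0,-0.6],[0,1,0,0,0,-0.6],[0,0,0,0,0,0],[0,0,0,0,0,0],[0,0,0,0,0,0]]]'
python3 - <<'E'
from h import *
np.set_printoptions(precision=1,suppress=True)
c=cam("wrist");save(c,"w8.png");np.savez("c8.npz",**c)
s=sensors.read_state();print(s["time_s"],s["eef_pos"],np.array(s["tool_rot"])*1000)
for t,z in [("pin_mid",70),("pin_off",70),("hole_mid",210),("hole_off",210)]:
    for d in nets.place_of(t,"wrist")[:2]: print(t,round(d["score"],2),np.array(d["at"]),ray(c,d["at"],z))
E
```

```text
time_s: 29.15
eef_pos: [581.1, -214.6, 15.6]
tool_rot: [-0.0, 0.988, 0.154, -0.0]
contact_force: [-0.9, 0.9, 0.3]
grip_width: 14.0
time_s: 29.95
eef_pos: [581.2, -163.2, 238.9]
tool_rot: [0.002, 0.989, 0.146, 0.002]
contact_force: [-0.1, 0.2, -4.9]
grip_width: 13.4
time_s: 30.75
eef_pos: [577.6, 160.6, 235.9]
tool_rot: [0.0, 0.994, 0.107, -0.0]
contact_force: [-0.1, -0.4, -3.8]
grip_width: 13.8
time_s: 31.35
eef_pos: [576.4, 237.0, 236.0]
tool_rot: [0.0, 0.996, 0.09, 0.0]
contact_force: [0.0, -1.0, -4.4]
grip_width: 13.8
31.4 [576.5 237.1 236. ] [  0.1 995.9  90.4   0.1]
```

View pics/w8.png

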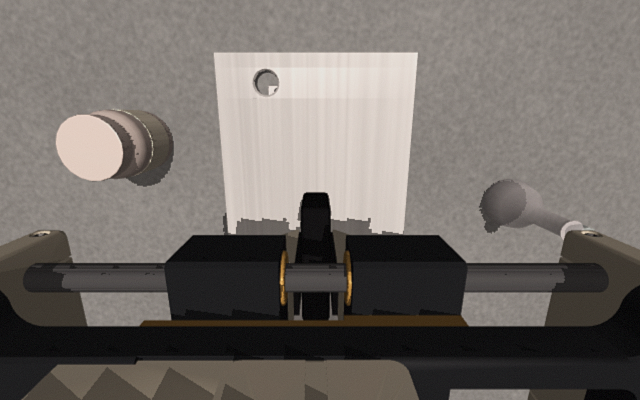

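The plate hangs level, front edge at row 52 (columns 215–417), with the off-centre hole at (266,83) in the correct orientation (rail side). Next, its pose in the hand.

```bash
python3 - <<'E'
from h import *
np.set_printoptions(precision=2,suppress=True)
c=np.load("c8.npz");tcp=np.array([576.5,237.1]);g=cv2.cvtColor(c["img"],cv2.COLOR_RGB2GRAY).astype(float)
R=lambda d:np.array([[np.cos(np.radians(d)),-np.sin(np.radians(d))],[np.sin(np.radians(d)),np.cos(np.radians(d))]])
zt=228.4
F=np.array([ray(c,(u+.5,45+(np.diff(g[45:60,u])).argmax()+1),zt)[:2] for u in range(225,410,4)])
L=np.array([ray(c,(205+np.diff(g[r,205:235]).argmax()+1,r+.5),zt)[:2] for r in range(60,200,4)])
Rr=np.array([ray(c,(395+(-np.diff(g[r,395:425])).argmax()+1,r+.5),zt)[:2] for r in range(60,200,4)])
P={}
for n,A in(("F",F),("L",L),("R",Rr)):
    vx,vy,x,y=cv2.fitLine(A.astype(np.float32),cv2.DIST_HUBER,0,.01,.01).ravel(); P[n]=np.array([x,y]);print(n,np.degrees(np.arctan2(vy,vx)))
q=10.4
print("front",(R(q).T@(P["F"]-tcp))[0],"L",(R(q).T@(P["L"]-tcp))[1],"R",(R(q).T@(P["R"]-tcp))[1],"hole",R(q).T@(ray(c,(266.5,83),zt)[:2]-tcp))
t=np.array([575.8,233.5]);print("pin_off",t+R(10.5)@[86,25],"pin_mid",t+R(10.5)@[-86,0])
E
```

```text
F -79.59367
L 10.409692
R 10.533915
front 100.5434422383171 L 49.76461961672096 R -50.112493000727206 hole [86.75 24.57]
pin_off [655.8  273.75] pin_mid [491.24 217.83]
```

```bash
python3 -m creep '[[[-0.1,-0.33,-1.5,0,0,0.1],[0,0,-3,0,0,0],[0,0,-3,0,0,0],[0,0,-2,0,0,0],[0,0,-1.5,0,0,0],[0,0,-1,0,0,0],[0,0,-0.6,0,0,0],[0,0,0,0,0,0]]]'
python3 -m creep '[[[0,0,0,0,0,0],[0,0,0,0,0,0]]]'
python3 - <<'E'
from h import *
c=cam("wrist");cv2.imwrite("pics/w9c.png",cv2.resize(c["img"][40:120,220:340,::-1],None,fx=5,fy=5,interpolation=cv2.INTER_CUBIC));np.savez("c9.npz",**c)
t=np.array([575.8,233.5]);a=np.radians(10.5)
p=t+np.array([np.cos(a)*86-np.sin(a)*25,np.sin(a)*86+np.cos(a)*25])
print("exp pin tip crop px",(proj(c,[*p,88])-[220,40])*5)
E
```

```text
time_s: 32.4
eef_pos: [575.2, 235.9, 109.4]
tool_rot: [0.0, 0.996, 0.093, -0.0]
contact_force: [-0.4, 0.5, -3.2]
grip_width: 14.0
time_s: 32.6
eef_pos: [575.7, 236.1, 110.5]
tool_rot: [-0.0, 0.996, 0.093, 0.001]
contact_force: [-0.6, -1.0, -4.5]
grip_width: 13.6
exp pin tip crop px [276.48940385 240.26645131]
```

View pics/w9c.png

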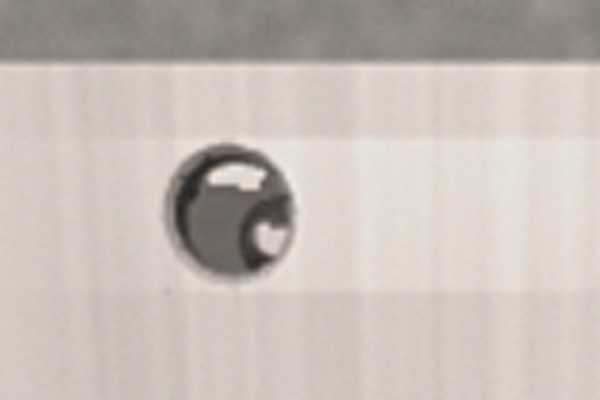

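The pin tip shows in the hole at crop (270,235), and the hole centre is at (232,212). The offset follows from that.

```bash
python3 - <<'E'
from h import *
np.set_printoptions(precision=2,suppress=True)
c=np.load("c9.npz")
h=ray(c,(220+232/5,40+212/5),102.9);p=ray(c,(220+270/5,40+235/5),88);print(h,p,p-h)
s=sensors.read_state();print(s["eef_pos"],np.array(s["tool_rot"])*1000)
E
```

```text
[656.82 276.54 102.9 ] [656.21 274.54  88.  ] [ -0.61  -2.01 -14.9 ]
[575.66 236.09 110.38] [ -0.23 995.69  92.72   0.58]
```

```bash
python3 -m creep '[[[-0.04,-0.21,0,0,0,-0.1],[0,0,0,0,0,0],[0,0,-0.4,0,0,0],[0,0,-0.3,0,0,0],[0,0,-0.2,0,0,0],[0,0,0,0,0,0]]]'
python3 -m creep '[[[0,0,-0.2,0,0,0],[0,0,-0.2,0,0,0],[0,0,0,0,0,0]]]'
```

```text
time_s: 33.25
eef_pos: [574.5, 233.8, 100.1]
tool_rot: [0.0, 0.996, 0.092, -0.0]
contact_force: [-0.0, -0.9, -3.3]
grip_width: 13.6
time_s: 33.55
eef_pos: [574.6, 233.8, 96.3]
tool_rot: [0.0, 0.996, 0.092, -0.0]
contact_force: [-0.6, 0.7, -4.8]
grip_width: 13.7
```

```bash
python3 -m creep '[[[0.05,0,0,0,0,0],[0,0,-0.2,0,0,0],[0,0,-0.2,0,0,0],[0,0,0,0,0,0]]]'
python3 -m creep '[[[0,0,-0.2,0,0,0],[0,0,-0.2,0,0,0],[0,0,0,0,0,0]]]'
```

```text
time_s: 33.95
eef_pos: [575.0, 233.9, 92.3]
tool_rot: [0.0, 0.996, 0.092, -0.0]
contact_force: [0.7, -0.4, -3.9]
grip_width: 13.6
time_s: 34.25
eef_pos: [575.1, 233.8, 88.3]
tool_rot: [0.0, 0.996, 0.092, -0.0]
contact_force: [-0.2, -0.5, -2.8]
grip_width: 13.8
```

Both pins are in with no jamming force. About 2.7 mm to go.

```bash
python3 -m creep '[[[0,0,-0.2,0,0,0],[0,0,0,0,0,0]]]'
python3 -m creep '[[[0,0,-0.1,0,0,0],[0,0,0,0,0,0]]]'
python3 -m creep '[[[0,0,-0.05,0,0,0],[0,0,0,0,0,0]]]'
```

```text
time_s: 34.45
eef_pos: [575.2, 233.9, 86.4]
tool_rot: [0.0, 0.996, 0.092, -0.0]
contact_force: [-0.3, -0.5, -3.5]
grip_width: 13.2
time_s: 34.65
eef_pos: [575.4, 233.8, 85.6]
tool_rot: [0.0, 0.996, 0.092, 0.0]
contact_force: [-0.2, -0.0, -4.3]
grip_width: 13.8
time_s: 34.85
eef_pos: [575.4, 233.9, 85.6]
tool_rot: [-0.0, 0.996, 0.092, 0.0]
contact_force: [-2.8, -0.4, 3.6]
grip_width: 14.1
```

```bash
python3 -m creep '[[[0,0,0,0,0,0],[0,0,0,0,0,0],[0,0,0,0,0,0],[0,0,0,0,0,0],[0,0,0,0,0,0]]]' 0.4
python3 -m creep '[[[0,0,1,0,0,0],[0,0,3,0,0,0],[0,0,4,0,0,0],[0,0,4,0,0,0],[-4,-0.8,0,0,0,0],[-4,-0.8,0,0,0,0],[0,0,0,0,0,0],[0,0,0,0,0,0]]]'
python3 -m creep '[[[0,0,0,0,0,0],[0,0,0,0,0,0]]]'
python3 - <<'E'
from h import *
np.set_printoptions(precision=1,suppress=True)
c=cam("wrist");save(c,"w10.png")
for t,z in [("plate",70),("hole_mid",70),("hole_off",70),("pin_mid",70),("pin_off",70)]:
    for d in nets.place_of(t,"wrist")[:1]: print(t,round(d["score"],2),np.array(d["at"]),ray(c,d["at"],z))
E
```

```text
time_s: 35.35
eef_pos: [575.3, 233.9, 85.1]
tool_rot: [0.0, 0.996, 0.092, 0.0]
contact_force: [0.5, -0.5, 0.3]
grip_width: 48.9
time_s: 36.15
eef_pos: [494.8, 218.3, 205.9]
tool_rot: [-0.001, 0.996, 0.092, 0.0]
contact_force: [0.4, 0.8, 0.3]
grip_width: 55.0
time_s: 36.35
eef_pos: [496.4, 217.9, 205.4]
tool_rot: [0.0, 0.996, 0.092, 0.001]
contact_force: [-0.0, -0.3, 0.7]
grip_width: 55.1
plate 0.95 [316.2 101.6] [578.  232.4  70. ]
hole_mid 0.72 [315.8 198.9] [488.5 216.1  70. ]
pin_mid 0.51 [317.7 196.1] [491.6 214.8  70. ]
```

View pics/w10.png

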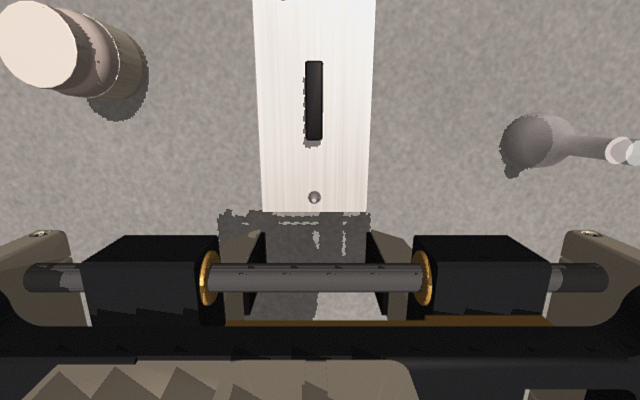

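The plate is seated, with the pin showing in its hole at (315,197), the bar at (314,100) and the gripper clear. Handing in.

```bash
python3 -c "
from station import order,sensors
print(order.finish_job(), sensors.read_state()['time_s'])"
```

```text
the job is handed in; nothing more can be done
the job is handed in; nothing more can be done
```

The carrier is loaded, the cover plate is on over both pins, and I handed the job in after about 36 s of the 72 s limit. No verdict was reported.

- **Wide cassette:** it was pushed into the corner and let go before the narrow one was brought. It measured x≈41.9, y≈7 mm then, and x≈43, y≈7 mm after the narrow one was packed. I opened the gripper too little at first, so the fingers only let go at the start of the lift. The picture taken straight afterwards showed it square and in place.
- **Narrow cassette:** it slipped in the grip on the first push, leaving a gap of about 7 mm. I pushed it home from behind with closed fingers until it stopped firmly. It then measured x≈-5.3, y≈7 mm, square, with no visible gap.
- **Cover plate:** it went down over the pins with no jamming force and touched the end blocks at the expected height. After release, the middle pin shows in its hole.
- **Not checked at the end:** the off-centre pin was outside the last picture, so its seating rests on the smooth descent and the view through its hole just before it went on. The cassettes were hidden under the plate by then.
- **Bystanders:** the flask and jar look untouched in the last picture. The calculator was last seen in the picture taken before I picked up the plate, and no move came near it.

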